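# Take a thermometer reading of the tall vase

## Task

Before the tall vase is glazed, check that it has cooled: pick up the pistol thermometer from its cork mat, point its lens at the middle of the vase's belly from about 10 cm away, and hold it there steady for two seconds without touching the vase. Then lay the thermometer down flat in the middle of its mat again and let go. Leave the pots and everything else on the table where they are.

Things in the scene. Friction and masses are not known exactly. Their poses are not given: they have to be found in the camera images.
- thermometer: Pistol thermometer of grey and black plastic, 0.3 kg, lying on its side. Barrel 170 mm long, 46 wide, 40 high; handle 36 by 100 mm. Origin: under mid-barrel, on the underside. x runs along the barrel to the lens, z is up as it lies, the handle points to -y. Rear box x -85 to 25 mm, round nose (40 mm) to 85 mm, handle and trigger only behind x = -40 mm. Line of aim: barrel centre line.
- lens (a point): Centre of the lens at the front end of the thermometer's barrel: at (85, 0, 20) mm in the thermometer's frame. Same axes as the thermometer: x is the line of aim, pointing out of the lens.
- barrel_grip (a point): Point on the barrel's centre line near its centre of mass, at (10, 0, 20) mm in the thermometer's frame. Here the flat sides are 46 mm apart along the thermometer's y, with free room for fingers on both sides.
- thermometer_middle (a point): Middle of the thermometer's outline as it lies, on its underside: at (0, -45, 0) mm in its frame.
- mat: Cork mat, fixed to the table, 260 mm (its x) by 220 mm (its y), 8 mm thick. Origin: centre of its underside, on the table. The thermometer starts on it.
- vase: Tall fired-clay vase, free-standing and easily knocked, 205 mm high, the only tall one of three pots of the same brown clay: foot 68 mm across, belly 96 mm across between 85 and 125 mm above the table, neck 42 mm, rim 58 mm. Origin: centre of its underside.
- vase_belly (a point): Middle of the vase's belly: on the vase's axis, 105 mm above the table. The clay's surface is 48 mm from it all round. This is the point to aim at.
- bowl: Shallow clay bowl, 120 mm across, 55 mm high, free-standing. Origin: centre of its underside. To be left alone.
- squat_jar: Squat lidded clay jar, 92 mm across, 84 mm high, free-standing. Origin: centre of its underside. To be left alone.
- water_bowl: White plastic bowl, 100 mm across, 45 mm high, free-standing. Origin: centre of its underside. To be left alone.
- clay_brush: Brush, 180 mm long, lying loose on the table along its x, under 30 mm high. To be left alone.
Things that resemble listed ones, but are neither listed nor needed, are in the scene too. Leave any yellow look-alike of the vase alone.

How it is judged:
By the outcome, as a careful person would: the job done as asked, in the order asked, and still so for the second after the job is handed in, with the robot touching nothing.
It also fails if it takes over 51 s, if anything falls off the work surface, if the arm or the gripper's body presses on something with over 40 N, if the wrist force passes 120 N, or if a joint passes its speed limit or range.

## Robot

A 7-joint arm with a two-finger parallel gripper is mounted at the origin on the work surface. World frame = base frame: x ahead of the robot, y to its left, z up, the work surface at z = 0. Lengths are in m, angles in rad, forces in N, time in s.
With the tool pointing down it reaches from about 0.35 to 0.9 m from the base axis. Payload 8.1 kg.
Tool frame: the origin (TCP) lies midway between the tips of the shut fingers; the grasp point (between the pads) lies 19 mm behind it; z points along the fingers, y is the line along which they close (so a half turn about z gives the same grasp; the last joint's range is limited). The gripper opens to 85 mm and grips with 20 to 120 N. Pads are 22 mm wide; open, the fingers measure 114 mm over their backs; the gripper's body (76 mm by 85 mm) begins 54 mm behind the grasp point. The pads swing forward as they close: fully open they stand 13 mm farther back than shut.
Start: joints at [1.192, 0.434, 0.025, 1.573, -0.012, 1.134, -0.075], TCP at [0.17, -0.601, 0.231] pointing down, gripper open.
Joint ranges: [-2.62, 2.62], [-0.44, 2.09], [-1.27, 1.32], [0.08, 2.57], [-1.32, 4.46], [0.12, 2], [-2.74, 2.74]. Speed limits (rad/s): [2.22, 2.22, 3.01, 3.01, 3.14, 3.14, 3.14].

## Interface

Orientations are given as a unit quaternion [x, y, z, w].
In Python, from cell import r gives the robot as it stands.
- The arm moves only by the shell command python3 -m crank 'ROWS' [FORCE]. ROWS is JSON, a list of rows, each an object with "dr": the turn, a rotation vector about the tool's x, y, z in rad, a list of three; "xyz": the shift along the tool's x, y, z in m, a list of three; "gripper": the opening, from 0 (shut) to 1 (fully open). In form: [{"dr": [rx, ry, rz], "xyz": [dx, dy, dz], "gripper": gripper}, ...]. A call has 1 to 12 rows; each row shifts and turns the commanded pose from where the row before left it, along the tool's axes as they then stand; what a row does not reach is not made up. A row lasts 1/8 s, in which the tool goes at most 62.5 mm and 10.7 degrees, less where a joint would pass 70% of its speed; a pose out of reach is approached as far as the arm can. A call with a gripper value outside its range is refused whole. The fingers move at their own pace and stop on an object; FORCE is the grip in N (left out, the last holds). Time passes only in rows, so rows that do not move let the fingers close. It gives the time, the measured TCP pose, the force, the opening and the grip force at its end, in the units of the state.
- r.read_state(): the state, without advancing time (a new reading comes with each control period).
- r.capture(name): name is "scene" or "top" or "wrist"; returns a dict with "frame" (420x560x3 uint8, red, green, blue), "fovy" (degrees; the focal length in pixels is half the picture's height over the tangent of half this angle, whatever the lens; pixels are square), "cx", "cy" (the principal point, pixels), "view" (4x4, takes a point from world to camera coordinates). Camera axes: x right, y up, looking along -z (the intrinsics and any distortion apply to the point x, -y, -z); pixel columns grow to the right and rows downward; lengths in m; the calibration is good to about 2 mm. A picture is of the moment at which its call begins. There is no depth.
- r.close_job(): hands the job in; it is judged then, once.
Trained networks look in a picture, given as the dict that the camera call returned (one of the last four; its "shot" number tells which), for a name from the list of things; names that differ only in an ending like _2 or _b are one class to them, and where a whole thing is asked for, a point or a joint stands for the part that bears it (a point fixed in the world has none). Each returns a list of dicts, best first, with "p" (0 to 1); they miss things now and then, are a little off and sometimes report something else, mostly with a low value. They report only what shows in the picture. A call takes as long as a camera call. They do not tell look-alikes from the thing itself.
- r.trace(name, picture): "pixels" (420x560 bool, what is visible of it) and "extent" ([left, top, right, bottom] in pixels, round what is visible of it).
The state is a dict: "time_s": time; "joints": joint angles; "qd": joint speeds; "tau": joint torques, N m; "ee_pos": TCP position; "eef_rot": TCP orientation; "contact_force": force on the tool from outside, world axes, zero at the start; "torque": the same for the moment, N m; "finger_gap": opening from 0.0 (shut) to 1.0 (fully open); "gripper_force": force on a finger pad.
Only numpy, scipy, OpenCV 4.12 (cv2) and the standard library are available. Lean on these libraries where they do the work, as an engineer would, in place of code of your own. Each camera call takes 0.05 s, during which the arm holds its last target. There are 200 camera calls.

## Working session

There is one attempt and no reset: what is moved stays moved. The work goes in short steps, Python scripts to look and compute and a shell command to move; the robot and the scene stay as the last step left them, time stands still between calls to the robot, and variables do not carry over. Pictures are saved under pics/ and viewed, at most 10 in all, crops included, and the job is handed in when it is done.

```bash
ls; mkdir -p pics
cat > h.py <<'E'
import numpy as np, cv2
from cell import r
def K(c): 
    f=210/np.tan(np.radians(c["fovy"])/2); return f
def ray(c,u,v):
    f=K(c); V=np.array(c["view"]); d=V[:3,:3].T@np.array([(u-c["cx"])/f,-(v-c["cy"])/f,-1]); o=-V[:3,:3].T@V[:3,3]; return o,d/np.linalg.norm(d)
def atz(c,u,v,z):
    o,d=ray(c,u,v); return o+d*(z-o[2])/d[2]
def proj(c,p):
    f=K(c); V=np.array(c["view"]); q=V[:3,:3]@np.array(p)+V[:3,3]; return c["cx"]+f*q[0]/-q[2], c["cy"]-f*q[1]/-q[2]
E
python3 - <<'E'
from h import *
ims=[]
for n in("scene","top"):
    c=r.capture(n); cv2.imwrite(f"pics/{n}1.png",c["frame"][:,:,::-1]); print(n,{k:v for k,v in c.items() if k not in("frame",)})
    for o in("thermometer","mat","vase","bowl","squat_jar","water_bowl","clay_brush"):
        for t in r.trace(o,c)[:3]:
            m=t["pixels"]; v,u=np.nonzero(m); print(o,round(t["p"],2),t["extent"],m.sum(),u.mean().round(1),v.mean().round(1),atz(c,u.mean(),v.mean(),0.02).round(3), c["frame"][m].mean(0).round())
print(r.read_state())
E
```

```text
pics
scene {'fovy': 54.92716577786272, 'cx': 276.8064999777996, 'cy': 215.9691346715034, 'view': array([[ 0.41511527,  0.90975044, -0.00578361, -0.21379764],
       [-0.75187416,  0.34664235,  0.56082468,  0.28854923],
       [ 0.51221535, -0.22845834,  0.82791438, -1.39839582],
       [ 0.        ,  0.        ,  0.        ,  1.        ]]), 'shot': 1}
thermometer 0.95 [114.0, 247.6, 181.8, 317.0] 1724 141.6 277.5 [ 0.448 -0.363  0.02 ] [47. 45. 44.]
mat 0.63 [97.7, 228.8, 218.2, 333.9] 5407 159.6 280.7 [ 0.477 -0.322  0.02 ] [153. 109.  59.]
mat 0.47 [114.9, 247.7, 183.6, 319.7] 1839 141.7 277.8 [ 0.449 -0.363  0.02 ] [47. 45. 43.]
vase 0.85 [329.0, 100.7, 355.7, 160.8] 1492 342.2 131.1 [0.195 0.39  0.02 ] [104.  87.   5.]
vase 0.66 [346.3, 130.3, 381.2, 198.6] 1626 363.6 164.8 [0.356 0.376 0.02 ] [76. 35. 20.]
vase 0.59 [392.6, 163.2, 440.3, 226.0] 1812 416.6 194.2 [0.523 0.46  0.02 ] [106.  90.   4.]
bowl 0.86 [297.6, 259.9, 345.1, 305.5] 1592 321.8 281.8 [0.658 0.065 0.02 ] [106.  48.  25.]
bowl 0.38 [284.5, 189.3, 326.8, 236.7] 557 306.7 216.4 [0.457 0.122 0.02 ] [117. 108.  95.]
[... 1812 characters left out ...]
19239672,  0.43444225,  0.02500727,  1.57317641, -0.01158766,
        1.13398688, -0.07511199]), 'qd': array([-2.60705373e-04,  9.73976386e-04, -4.34789776e-04, -7.66516168e-05,
        6.85438618e-04, -7.72328949e-04,  2.31846341e-04]), 'tau': array([-8.49413282e-04, -6.70231104e+01,  1.02398850e+00, -3.16555989e+01,
        1.57315069e-02,  1.95900509e-03,  8.20769492e-05]), 'ee_pos': array([ 0.17017487, -0.60142122,  0.23136797]), 'eef_rot': array([9.90513612e-01, 1.37414628e-01, 2.00703632e-06, 6.72704918e-05]), 'contact_force': array([ 0.50425361, -0.24944903, -0.53969611]), 'torque': array([ 0.02829234, -0.00707619,  0.02451552]), 'gripper_force': 0.0, 'finger_gap': 1.0007274717552082}
```

View pictures.

View pics/top1.png

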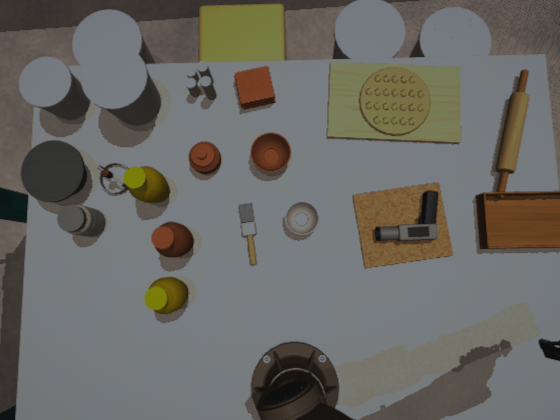

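View pics/scene1.png

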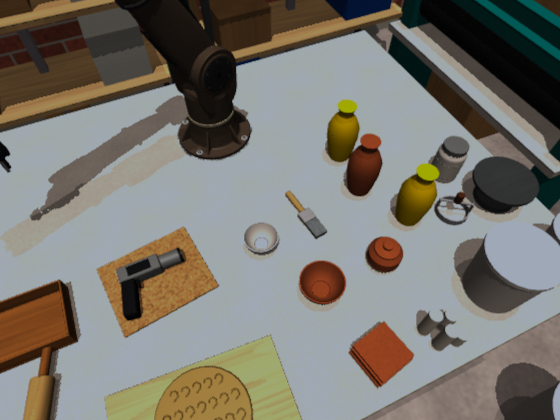

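The top view shows the thermometer on its mat at about (406,232), with the lens to the left (+y) and the handle up (+x). The only brown tall vase is at (173,240) between two yellow look-alikes. Scene view agrees, with the brown vase at (364,165). Next I'll fit the poses to both views.

```bash
cat >> h.py <<'E'
from scipy.optimize import minimize
def disc(r_,z,n=24):
    a=np.linspace(0,2*np.pi,n,endpoint=False); return np.c_[r_*np.cos(a),r_*np.sin(a),np.full(n,z)]
VASE=[np.r_[disc(a,za),disc(b,zb)] for (a,za),(b,zb) in zip([(34,0),(48,85),(48,125),(21,172),(29,200)],[(48,85),(48,125),(21,172),(29,200),(29,205)])]
def box(x0,x1,y0,y1,z0,z1): return np.array([[x,y,z] for x in(x0,x1) for y in(y0,y1) for z in(z0,z1)],float)
def therm(hx=-80):
    n=disc(20,0); nose=np.r_[np.c_[np.full(24,25),n[:,0],20+n[:,1]],np.c_[np.full(24,85),n[:,0],20+n[:,1]]]
    return [box(-85,25,-23,23,0,40),nose,box(hx,hx+36,-113,-13,4,36)]
MAT=[box(-130,130,-110,110,0,8)]
def render(c,parts,p,S=4):
    im=np.zeros((420*S,560*S),np.uint8); x,y,z,a=p; R=np.array([[np.cos(a),-np.sin(a),0],[np.sin(a),np.cos(a),0],[0,0,1]])
    for P in parts:
        q=(P/1000)@R.T+[x,y,z]; u,v=proj3(c,q); h=cv2.convexHull(np.c_[(u+.5)*S-.5,(v+.5)*S-.5].round().astype(np.int32)); cv2.fillConvexPoly(im,h,255)
    return cv2.resize(im,(560,420),interpolation=cv2.INTER_AREA)/255.
def proj3(c,q):
    V=np.array(c["view"]); f=K(c); k=q@V[:3,:3].T+V[:3,3]; return c["cx"]+f*k[:,0]/-k[:,2], c["cy"]-f*k[:,1]/-k[:,2]
def fit(obs,parts,p0,z,yaw=True):
    """obs: list of (cam, mask)"""
    def cost(s):
        p=(p0[0]+s[0]/100,p0[1]+s[1]/100,z,p0[2]+(s[2]/10 if yaw else 0)); t=0
        for c,m in obs: g=render(c,parts,p); t+=1-np.minimum(g,m).sum()/np.maximum(g,m).sum()
        return t/len(obs)
    n=3 if yaw else 2
    b=minimize(cost,np.zeros(n),method="Nelder-Mead",options=dict(initial_simplex=np.r_[[np.zeros(n)],np.eye(n)*1.5],xatol=.01,fatol=1e-5))
    s=b.x; return np.array([p0[0]+s[0]/100,p0[1]+s[1]/100,p0[2]+(s[2]/10 if yaw else 0)]),b.fun
def masks(name,near,cams=("scene","top"),tol=.12,z=.02):
    out=[]
    for n in cams:
        c=r.capture(n); best=None
        for t in r.trace(name,c):
            v,u=np.nonzero(t["pixels"]); g=c["frame"][t["pixels"]].mean(0)
            if np.linalg.norm(atz(c,u.mean(),v.mean(),z)[:2]-near)<tol and not(name=="vase" and g[1]>.8*g[0]): best=t["pixels"]; break
        if best is not None: out.append((c,best.astype(float)))
    return out
E
python3 - <<'E'
from h import *
o=masks("vase",(.40,.33),z=.1)
print(len(o)); print("vase both",fit(o,VASE,(.41,.33,0),0,False)); [print(fit([k],VASE,(.41,.33,0),0,False)) for k in o]
o=masks("thermometer",(.45,-.36))
for hx in(-85,-80,-76): print("th",hx,fit(o,therm(hx),(.43,-.34,1.57),.008))
[print(fit([k],therm(-80),(.43,-.34,1.57),.008)) for k in o]
t=o
o=masks("mat",(.46,-.32))
def fill(m): 
    u=np.zeros(m.shape,np.uint8); h=cv2.convexHull(np.argwhere(m>0)[:,::-1].astype(np.int32)); cv2.fillConvexPoly(u,h,1); return u.astype(float)
o=[(c,fill(m)) for c,m in o]
print("mat",fit(o,MAT,(.45,-.33,1.6),0)); [print(fit([k],MAT,(.45,-.33,1.6),0)) for k in o]
E
```

```text
1
vase both (array([0.4147208 , 0.32851204, 0.        ]), np.float64(0.03973566656564187))
(array([0.4147208 , 0.32851204, 0.        ]), np.float64(0.03973566656564187))
th -85 (array([ 0.42822752, -0.33116945,  1.58203147]), np.float64(0.1271641325401543))
th -80 (array([ 0.42812677, -0.33417143,  1.56549328]), np.float64(0.15388463585061662))
th -76 (array([ 0.42786616, -0.33587817,  1.55372409]), np.float64(0.17853611077652254))
(array([ 0.42834854, -0.33684074,  1.5505904 ]), np.float64(0.15872331857382915))
(array([ 0.42794888, -0.33078313,  1.55508089]), np.float64(0.13578854475868685))
mat (array([ 0.45326035, -0.32550059,  1.69953457]), np.float64(0.03423495767456053))
(array([ 0.45359033, -0.32893821,  1.69933265]), np.float64(0.014664321788759316))
(array([ 0.45313772, -0.32208788,  1.70024427]), np.float64(0.021847949192149496))
```

```bash
python3 -m crank '[{"dr":[0,0,0],"xyz":[0.0463,-0.0284,0],"gripper":1},{"dr":[0,0,0],"xyz":[0.0463,-0.0284,0],"gripper":1},{"dr":[0,0,0],"xyz":[0.0463,-0.0284,0],"gripper":1},{"dr":[0,0,0],"xyz":[0.0463,-0.0284,0],"gripper":1},{"dr":[0,0,0],"xyz":[0.0463,-0.0284,0],"gripper":1},{"dr":[0,0,0],"xyz":[0.0463,-0.0284,0],"gripper":1},{"dr":[0,0,0],"xyz":[0.0463,-0.0284,0],"gripper":1}]'
python3 -m crank '[{"dr":[0,0,-0.185],"xyz":[0,0,0],"gripper":1},{"dr":[0,0,-0.185],"xyz":[0,0,0],"gripper":1},{"dr":[0,0,-0.185],"xyz":[0,0,0],"gripper":1},{"dr":[0,0,-0.185],"xyz":[0,0,0],"gripper":1},{"dr":[0,0,-0.185],"xyz":[0,0,0],"gripper":1},{"dr":[0,0,-0.185],"xyz":[0,0,0],"gripper":1},{"dr":[0,0,-0.185],"xyz":[0,0,0],"gripper":1},{"dr":[0,0,0],"xyz":[0,0,0],"gripper":1}]'
python3 - <<'E'
from h import *
print(r.read_state()["joints"])
o=masks("vase",(.38,.36),tol=.2,z=.05)
print(len(o)); print("vase both",fit(o,VASE,(.41,.33,0),0,False)); [print(fit([k],VASE,(.41,.33,0),0,False)) for k in o]
c=r.capture("wrist"); cv2.imwrite("pics/w1.png",c["frame"][:,:,::-1])
for n in("thermometer","mat"):
  for t in r.trace(n,c)[:2]: print(n,t["p"],t["extent"])
t=[t for t in r.trace("thermometer",c)][0]["pixels"].astype(float)
for hx in(-90,-85): print(fit([(c,t)],therm(hx),(.428,-.332,1.57),.008))
g=render(c,therm(-85),(*fit([(c,t)],therm(-85),(.428,-.332,1.57),.008)[0][:2],.008,fit([(c,t)],therm(-85),(.428,-.332,1.57),.008)[0][2]))
im=c["frame"][:,:,::-1].copy(); cs,_=cv2.findContours((g>.5).astype(np.uint8),0,1); cv2.drawContours(im,cs,-1,(0,255,0),1)
cs,_=cv2.findContours((t>.5).astype(np.uint8),0,1); cv2.drawContours(im,cs,-1,(255,0,255),1); cv2.imwrite("pics/w1f.png",im)
E
```

```text
time_s: 2.28
ee_pos: [0.429, -0.3205, 0.2316]
eef_rot: [0.991, 0.137, 0.0, 0.0]
contact_force: [1.3, -0.4, 0.2]
finger_gap: 1.001
gripper_force: 0.0
time_s: 3.28
ee_pos: [0.4278, -0.322, 0.2313]
eef_rot: [0.708, 0.707, 0.0, 0.0]
contact_force: [0.5, 0.7, 0.2]
finger_gap: 0.999
gripper_force: 0.0
[ 0.83027831  0.31968927 -0.36753734  1.76765281  0.12842784  1.07770167
  0.41732787]
2
vase both (array([0.41378631, 0.32592872, 0.        ]), np.float64(0.0660726970436723))
(array([0.4124332 , 0.32513183, 0.        ]), np.float64(0.03724163092336974))
(array([0.41519375, 0.32781158, 0.        ]), np.float64(0.06326319899927857))
thermometer 0.77 [259.5, 114.2, 387.7, 276.0]
mat 0.62 [185.4, 52.9, 400.7, 297.9]
(array([ 0.42974529, -0.32809161,  1.58654655]), np.float64(0.08590920524109102))
(array([ 0.42963018, -0.32883624,  1.58429416]), np.float64(0.10137572839549669))
```

View pics/w1f.png

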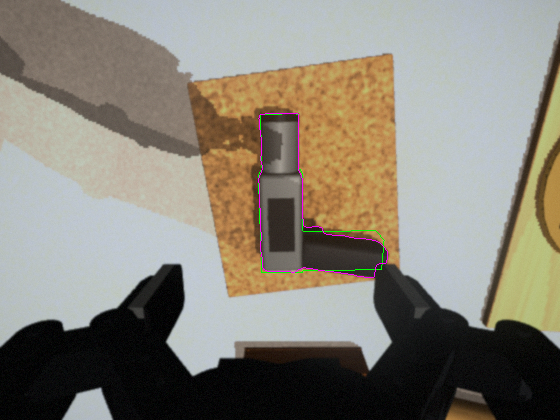

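The wrist view shows the barrel at px (260–302, 113–272) with the lens up and the handle to the right. The fit lies on the edges, and there is free room on both sides at the grip point. Descending.

```bash
python3 -m crank '[{"dr":[0,0,-0.014],"xyz":[0.0035,0.0015,0.045],"gripper":1},{"dr":[0,0,0],"xyz":[0,0,0.045],"gripper":1},{"dr":[0,0,0],"xyz":[0,0,0.045],"gripper":1},{"dr":[0,0,0],"xyz":[0,0,0.045],"gripper":1},{"dr":[0,0,0],"xyz":[0,0,0.022],"gripper":1},{"dr":[0,0,0],"xyz":[0,0,0.015],"gripper":1},{"dr":[0,0,0],"xyz":[0,0,0],"gripper":1}]'
python3 -m crank '[{"dr":[0,0,0],"xyz":[0,0,0],"gripper":0.3},{"dr":[0,0,0],"xyz":[0,0,0],"gripper":0.3},{"dr":[0,0,0],"xyz":[0,0,0],"gripper":0.3},{"dr":[0,0,0],"xyz":[0,0,0],"gripper":0.3},{"dr":[0,0,0],"xyz":[0,0,0],"gripper":0.3},{"dr":[0,0,0],"xyz":[0,0,0],"gripper":0.3}]' 60
```

```text
time_s: 4.55
ee_pos: [0.4292, -0.3182, 0.0138]
eef_rot: [0.702, 0.712, -0.0, -0.001]
contact_force: [0.3, -0.4, 0.3]
finger_gap: 0.999
gripper_force: 0.0
time_s: 5.3
ee_pos: [0.4299, -0.3188, 0.0154]
eef_rot: [0.702, 0.712, 0.0, 0.001]
contact_force: [-0.8, 0.3, 6.1]
finger_gap: 0.529
gripper_force: 62.2
```

```bash
python3 -m crank '[{"dr":[0,0,0],"xyz":[0,0,-0.015],"gripper":0.3},{"dr":[0,0,0],"xyz":[0,0,-0.03],"gripper":0.3},{"dr":[0,0,0],"xyz":[0,0,-0.032],"gripper":0.3},{"dr":[0,0,0],"xyz":[0,0,0],"gripper":0.3}]'
python3 -m crank '[{"dr":[0,0,0],"xyz":[0.02,0,0],"gripper":0.3},{"dr":[0,0,0],"xyz":[0.035,-0.001,0],"gripper":0.3},{"dr":[0,0,0],"xyz":[0.04,-0.001,0],"gripper":0.3},{"dr":[0,0,0],"xyz":[0.04,-0.001,0],"gripper":0.3},{"dr":[0,0,0],"xyz":[0.04,-0.001,0],"gripper":0.3},{"dr":[0,0,0],"xyz":[0.04,-0.001,0],"gripper":0.3},{"dr":[0,0,0],"xyz":[0.04,-0.001,0],"gripper":0.3},{"dr":[0,0,0],"xyz":[0.04,-0.001,0],"gripper":0.3},{"dr":[0,0,0],"xyz":[0.035,0,0],"gripper":0.3},{"dr":[0,0,0],"xyz":[0.02,0,0],"gripper":0.3},{"dr":[0,0,0],"xyz":[0,0,0],"gripper":0.3}]'
python3 - <<'E'
from h import *
from scipy.spatial.transform import Rotation as R
print(r.read_state()); 
cs=[]
for n in("scene","top"):
    c=r.capture(n); im=c["frame"][:,:,::-1].copy(); cs.append(cv2.resize(im[(90 if n=="scene" else 120):][:210,120:470] ,None,fx=1.14,fy=1.4)); 
    cv2.imwrite(f"pics/{n}2.png",im)
    for t in r.trace("thermometer",c)[:1]:
        m=t["pixels"].astype(float); print(n,t["p"],t["extent"])
        s=r.read_state()["ee_pos"]
        for z in (s[2]+.0126-.02,): print(fit([(c,m)],therm(-87),(s[0],s[1]-.01,1.585),z))
cv2.imwrite("pics/both2.png",np.vstack(cs))
E
```

```text
time_s: 5.8
ee_pos: [0.4309, -0.3192, 0.0942]
eef_rot: [0.702, 0.712, 0.0, 0.002]
contact_force: [0.2, -0.7, -4.0]
finger_gap: 0.528
gripper_force: 62.4
time_s: 7.18
ee_pos: [0.4162, 0.0336, 0.0907]
eef_rot: [0.701, 0.713, -0.0, -0.001]
contact_force: [-0.1, -0.4, -3.5]
finger_gap: 0.532
gripper_force: 62.2
{'time_s': 7.175, 'joints': array([ 0.1488968 ,  0.33849167, -0.43475001,  2.19075942,  0.22975535,
        0.65603619, -0.42929987]), 'qd': array([ 0.03865791, -0.00043303,  0.03226498,  0.00039596,  0.00593278,
        0.00894342,  0.0320583 ]), 'tau': array([ -1.47659965, -47.66710639,  -4.49802116, -21.82059467,
        -0.1027404 ,  -0.1113773 ,  -0.52950304]), 'ee_pos': array([0.41619274, 0.03360596, 0.09068639]), 'eef_rot': array([ 7.00672691e-01,  7.13482338e-01, -3.72871997e-04, -7.71051452e-04]), 'contact_force': array([-0.1177438 , -0.36652433, -3.48951153]), 'torque': array([ 0.0235583 , -0.01364962, -0.01765389]), 'gripper_force': 62.22532868385315, 'finger_gap': 0.5318767667960083}
scene 0.57 [236.3, 185.2, 298.8, 250.0]
(array([0.41517403, 0.01936147, 1.5731647 ]), np.float64(0.25441371257276313))
```

View pics/both2.png

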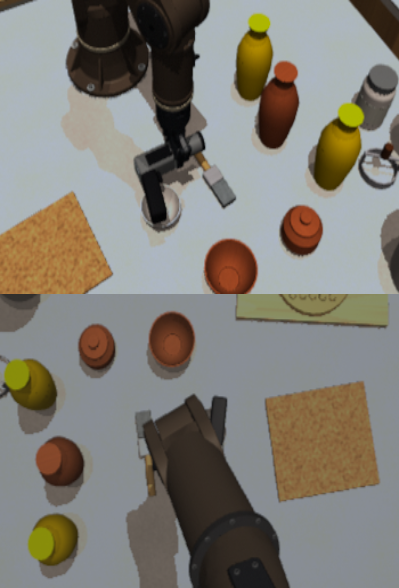

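The scene view shows the thermometer level in the gripper, well clear of the water bowl and the brush, with the vase ahead of it. Next I approach to the hold pose and re-measure the vase, and the mat now that it is bare.

```bash
python3 -m crank '[{"dr":[0,0,0],"xyz":[0.02,0.001,-0.001],"gripper":0.3},{"dr":[0,0,0],"xyz":[0.02,0.001,-0.0005],"gripper":0.3},{"dr":[0,0,0],"xyz":[0.01,0,0],"gripper":0.3},{"dr":[0,0,0],"xyz":[0,0,0],"gripper":0.3},{"dr":[0,0,0],"xyz":[0,0,0],"gripper":0.3}]'
python3 - <<'E'
from h import *
o=masks("vase",(.38,.36),tol=.2,z=.05)
for k in o: print("vase",fit([k],VASE,(.414,.327,0),0,False))
o=masks("mat",(.45,-.33),tol=.15)
print("mat",fit(o,MAT,(.453,-.325,1.7),0)); [print(fit([k],MAT,(.453,-.325,1.7),0)) for k in o]
s=r.read_state(); print(s["ee_pos"],s["eef_rot"])
c=r.capture("scene")
for t in r.trace("thermometer",c)[:2]: print(t["p"],t["extent"])
im=c["frame"][:,:,::-1].copy()
tc=s["ee_pos"]; q=s["eef_rot"]
from scipy.spatial.transform import Rotation as R
M=R.from_quat(q).as_matrix(); ctr=tc-.0126*M[:,2]
for d in(-.095,.015,.075): 
    u,v=proj(c,ctr+d*M[:,0]); cv2.circle(im,(int(u*1),int(v)),1,(0,255,0),-1)
u,v=proj(c,(.414,.327,.105)); cv2.circle(im,(int(u),int(v)),1,(255,255,0),-1)
cv2.imwrite("pics/s3.png",cv2.resize(im[110:270,210:420],None,fx=3.5,fy=3.5,interpolation=cv2.INTER_CUBIC))
E
```

```text
time_s: 8.0
ee_pos: [0.4187, 0.0805, 0.0926]
eef_rot: [0.703, 0.712, -0.0, 0.0]
contact_force: [-0.5, -0.4, -4.0]
finger_gap: 0.531
gripper_force: 62.2
vase (array([0.41256522, 0.32544656, 0.        ]), np.float64(0.04963061052166118))
vase (array([0.41518993, 0.32815788, 0.        ]), np.float64(0.050070568372178825))
mat (array([ 0.45360953, -0.32636119,  1.69428137]), np.float64(0.039188672509501254))
(array([ 0.45214063, -0.32788808,  1.69330664]), np.float64(0.030717908489018786))
(array([ 0.45387537, -0.32151497,  1.69688492]), np.float64(0.03394598089495382))
[0.41885002 0.08133165 0.09278638] [ 7.02275079e-01  7.11905690e-01 -4.34576318e-05  1.82346961e-05]
0.74 [255.4, 177.8, 311.8, 241.9]
0.3 [347.7, 131.5, 382.5, 193.9]
```

View pics/s3.png

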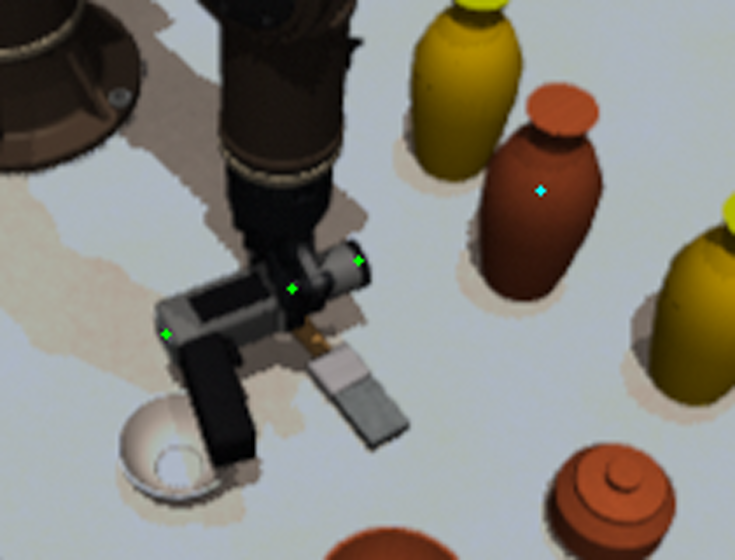

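The crop shows the predicted barrel points lying on the thermometer, at crop pixels (166,334), (292,288) and (358,260). The lens centre and the vase belly (540,190) line up as planned. Now the final approach and a steady hold.

```bash
python3 -m crank '[{"dr":[0,0,0],"xyz":[0.01,-0.001,0],"gripper":0.3},{"dr":[0,0,0],"xyz":[0.0125,-0.0005,0],"gripper":0.3},{"dr":[0,0,0],"xyz":[0,0,0],"gripper":0.3},{"dr":[0,0,0],"xyz":[0,0,0],"gripper":0.3},{"dr":[0,0,0],"xyz":[0,0,0],"gripper":0.3},{"dr":[0,0,0],"xyz":[0,0,0],"gripper":0.3},{"dr":[0,0,0],"xyz":[0,0,0],"gripper":0.3},{"dr":[0,0,0],"xyz":[0,0,0],"gripper":0.3},{"dr":[0,0,0],"xyz":[0,0,0],"gripper":0.3},{"dr":[0,0,0],"xyz":[0,0,0],"gripper":0.3}]'
python3 -m crank '[{"dr":[0,0,0],"xyz":[0,0,0],"gripper":0.3},{"dr":[0,0,0],"xyz":[0,0,0],"gripper":0.3},{"dr":[0,0,0],"xyz":[0,0,0],"gripper":0.3},{"dr":[0,0,0],"xyz":[0,0,0],"gripper":0.3},{"dr":[0,0,0],"xyz":[0,0,0],"gripper":0.3},{"dr":[0,0,0],"xyz":[0,0,0],"gripper":0.3},{"dr":[0,0,0],"xyz":[0,0,0],"gripper":0.3},{"dr":[0,0,0],"xyz":[0,0,0],"gripper":0.3},{"dr":[0,0,0],"xyz":[0,0,0],"gripper":0.3},{"dr":[0,0,0],"xyz":[0,0,0],"gripper":0.3},{"dr":[0,0,0],"xyz":[0,0,0],"gripper":0.3},{"dr":[0,0,0],"xyz":[0,0,0],"gripper":0.3}]'
python3 - <<'E'
from h import *
from scipy.spatial.transform import Rotation as R
s=r.read_state(); M=R.from_quat(s["eef_rot"]).as_matrix(); L=s["ee_pos"]-.0126*M[:,2]+.075*M[:,0]; d=np.array([.414,.327,.105])-L
print(s["time_s"],s["ee_pos"],"lens",L,"dist",np.linalg.norm(d)-.048,"miss",d-d@M[:,0]*M[:,0])
for n in("scene","top"):
    c=r.capture(n)
    for t in r.trace("mat",c)[:2]: print(n,t["p"],t["extent"])
    im=c["frame"][:,:,::-1].copy(); g=render(c,MAT,(.4535,-.326,0,1.695)); cs,_=cv2.findContours((g>.5).astype(np.uint8),0,1); cv2.drawContours(im,cs,-1,(0,255,0),1)
    x,y=(80,210) if n=="scene" else (340,160)
    cv2.imwrite(f"pics/m_{n}.png",cv2.resize(im[y:y+130,x:x+140],None,fx=3,fy=3,interpolation=cv2.INTER_NEAREST))
cv2.imwrite("pics/m.png",np.hstack([cv2.imread("pics/m_scene.png"),cv2.imread("pics/m_top.png")])[:,:800])
E
```

```text
time_s: 9.75
ee_pos: [0.4171, 0.104, 0.0928]
eef_rot: [0.702, 0.712, 0.0, 0.0]
contact_force: [1.0, -0.2, -3.6]
finger_gap: 0.527
gripper_force: 62.2
time_s: 11.25
ee_pos: [0.4171, 0.104, 0.0928]
eef_rot: [0.702, 0.712, 0.0, 0.0]
contact_force: [-0.2, -0.2, -3.4]
finger_gap: 0.529
gripper_force: 62.2
11.25 [0.41706184 0.10396502 0.09280571] lens [0.41602107 0.17895826 0.10540294] dist 0.10005608386219271 miss [ 3.18865743e-05  4.27522626e-07 -3.97477595e-04]
scene 0.92 [97.1, 229.7, 219.0, 335.3]
top 0.72 [352.4, 181.1, 450.8, 269.7]
```

```bash
python3 -c "
import cv2;im=cv2.imread('pics/m.png');cv2.imwrite('pics/m.png',im);print(im.shape)"
```

```text
(390, 800, 3)
```

View pics/m.png

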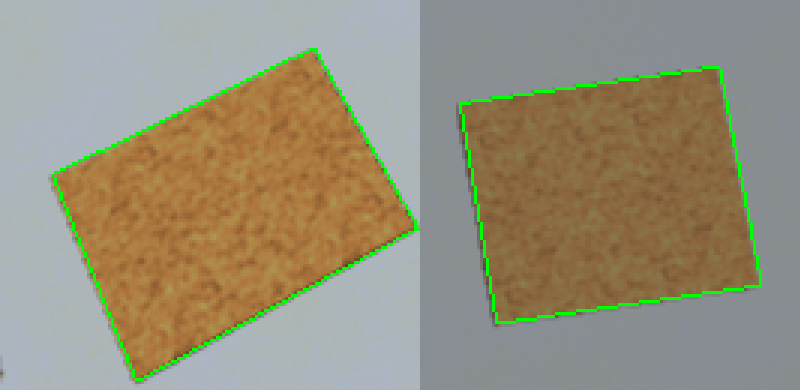

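The lens is 100 mm from the clay, the aim misses by less than 1 mm, and it held still for over 2.5 s. The bare-mat outline fits in both views, with its centre at (0.4535, −0.326). Going back to the mat.

```bash
python3 -m crank '[{"dr":[0,0,0],"xyz":[-0.02,-0.0012,0],"gripper":0.3},{"dr":[0,0,0],"xyz":[-0.035,-0.0012,0],"gripper":0.3},{"dr":[0,0,0],"xyz":[-0.04,-0.0012,0],"gripper":0.3},{"dr":[0,0,0],"xyz":[-0.04,-0.0012,0],"gripper":0.3},{"dr":[0,0,0],"xyz":[-0.04,-0.0012,0],"gripper":0.3},{"dr":[0,0,0],"xyz":[-0.04,-0.0012,0],"gripper":0.3},{"dr":[0,0,0],"xyz":[-0.04,-0.0012,0],"gripper":0.3},{"dr":[0,0,0],"xyz":[-0.04,-0.0012,0],"gripper":0.3},{"dr":[0,0,0],"xyz":[-0.04,-0.0012,0],"gripper":0.3},{"dr":[0,0,0],"xyz":[-0.04,-0.0012,0],"gripper":0.3},{"dr":[0,0,0],"xyz":[-0.03,-0.0012,0],"gripper":0.3},{"dr":[0,0,0],"xyz":[-0.0155,-0.0012,0],"gripper":0.3}]'
python3 -m crank '[{"dr":[0,0,0],"xyz":[0,0,0],"gripper":0.3},{"dr":[0,0,0],"xyz":[0,0,0],"gripper":0.3},{"dr":[0,0,0],"xyz":[0,0,0],"gripper":0.3}]'
```

```text
time_s: 12.95
ee_pos: [0.4081, -0.3183, 0.0926]
eef_rot: [0.703, 0.711, -0.0, 0.0]
contact_force: [0.3, 0.7, -3.6]
finger_gap: 0.531
gripper_force: 62.2
time_s: 13.32
ee_pos: [0.4088, -0.3152, 0.0929]
eef_rot: [0.701, 0.713, 0.0, -0.0]
contact_force: [-0.3, -0.4, -3.7]
finger_gap: 0.533
gripper_force: 62.2
```

```bash
python3 -m crank '[{"dr":[0,0,0],"xyz":[-0.001,0,0.025],"gripper":0.3},{"dr":[0,0,0],"xyz":[0,0,0.03],"gripper":0.3},{"dr":[0,0,0],"xyz":[0,0,0.014],"gripper":0.3},{"dr":[0,0,0],"xyz":[0,0,0.005],"gripper":0.3},{"dr":[0,0,0],"xyz":[0,0,0.0025],"gripper":0.3},{"dr":[0,0,0],"xyz":[0,0,0],"gripper":0.3},{"dr":[0,0,0],"xyz":[0,0,0],"gripper":0.3},{"dr":[0,0,0],"xyz":[0,0,0],"gripper":0.3}]'
```

```text
time_s: 14.32
ee_pos: [0.4087, -0.3179, 0.0167]
eef_rot: [0.702, 0.712, 0.0, 0.0]
contact_force: [0.2, 1.1, -3.2]
finger_gap: 0.53
gripper_force: 62.0
```

Not yet touching; 1.5 mm more, then release.

```bash
python3 -m crank '[{"dr":[0,0,0],"xyz":[0.001,0,0.001],"gripper":0.3},{"dr":[0,0,0],"xyz":[0,0,0.0007],"gripper":0.3},{"dr":[0,0,0],"xyz":[0,0,0],"gripper":0.3},{"dr":[0,0,0],"xyz":[0,0,0],"gripper":0.3}]'
```

```text
time_s: 14.82
ee_pos: [0.4086, -0.3168, 0.0154]
eef_rot: [0.702, 0.712, -0.0, 0.0]
contact_force: [-3.5, 0.9, 9.4]
finger_gap: 0.529
gripper_force: 63.8
```

```bash
python3 -m crank '[{"dr":[0,0,0],"xyz":[0,0,0],"gripper":1},{"dr":[0,0,0],"xyz":[0,0,0],"gripper":1},{"dr":[0,0,0],"xyz":[0,0,0],"gripper":1},{"dr":[0,0,0],"xyz":[0,0,0],"gripper":1},{"dr":[0,0,0],"xyz":[0,0,0],"gripper":1},{"dr":[0,0,0],"xyz":[0,0,-0.02],"gripper":1},{"dr":[0,0,0],"xyz":[0,0,-0.04],"gripper":1},{"dr":[0,0,0],"xyz":[0,0,-0.05],"gripper":1},{"dr":[0,0,0],"xyz":[0,0,-0.05],"gripper":1},{"dr":[0,0,0],"xyz":[-0.03,0,-0.05],"gripper":1},{"dr":[0,0,0],"xyz":[0,0,0],"gripper":1},{"dr":[0,0,0],"xyz":[0,0,0],"gripper":1}]'
python3 - <<'E'
from h import *
ims=[]
for n in("scene","wrist"):
    c=r.capture(n); im=c["frame"][:,:,::-1].copy()
    t=r.trace("thermometer",c)
    if t:
        f=fit([(c,t[0]["pixels"].astype(float))],therm(-88),(.4085,-.327,1.585),.008); x,y,a=f[0]
        print(n,f,"middle",x+.045*np.sin(a),y-.045*np.cos(a))
    for P,p in((therm(-88),(.4084,-.327,.008,1.585)),(MAT,(.4535,-.326,0,1.695))):
        cs,_=cv2.findContours((render(c,P,p)>.5).astype(np.uint8),0,1); cv2.drawContours(im,cs,-1,(0,255,0),1)
    ims.append(im[:,:390])
for k in masks("vase",(.38,.36),tol=.2,z=.05): print("vase",fit([k],VASE,(.414,.327,0),0,False))
cv2.imwrite("pics/end.png",np.hstack(ims))
E
```

```text
time_s: 16.32
ee_pos: [0.4085, -0.3463, 0.224]
eef_rot: [0.702, 0.712, -0.0, -0.0]
contact_force: [0.1, 0.1, -0.2]
finger_gap: 1.003
gripper_force: 0.0
scene (array([ 0.40816705, -0.33055173,  1.58843085]), np.float64(0.11043614851648353)) middle 0.4531600547761654 -0.32975821720037574
wrist (array([ 0.40857779, -0.32645236,  1.58554505]), np.float64(0.09246000441044411)) middle 0.45357289972634285 -0.32578869237576136
vase (array([0.41143767, 0.32520558, 0.        ]), np.float64(0.0669004470634601))
vase (array([0.41467337, 0.32891828, 0.        ]), np.float64(0.03870835408913753))
```

View pics/end.png

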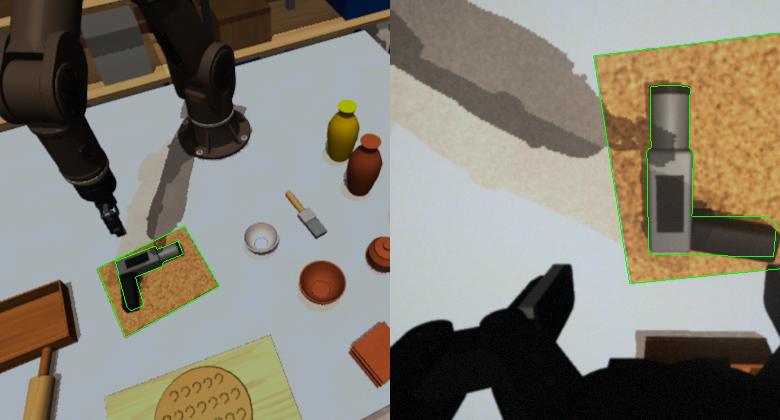

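The thermometer lies flat on the mat, with its outline where planned in both views and its middle within about 1–4 mm of the mat centre. The other objects in view (brush, bowls, vase) are unmoved and the gripper is clear.

```bash
python3 -c "
from cell import r; print(r.close_job())"
```

```text
the job is handed in; nothing more can be done
None
```

The job is handed in: I held the lens about 10 cm from the vase's belly, steady for over 2 s without touching it, then laid the thermometer flat within about 4 mm of the mat's centre and let go, at about 17 s on the clock.

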